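# Gauge two faces of a graphite plate and pile it

## Task

Check the loose graphite plate at the spring-bar edge gauge: first press its full long side (the long side without the cut corner) squarely against the middle of the bar until the bar is pushed home, then turn the plate and press its full end (the short end without the cut corner) home in the same way, firmly but without ramming. Then lay the plate squarely on top of the pile of two plates, the same way round, cut corner above cut corner, leaving the pile where it is. Do not knock over the glass beaker.

Things in the scene. Friction and masses are not known exactly. Their poses are not given: they have to be found in the camera images.
- plate: the loose dark graphite plate, lying flat apart from the pile: 62 mm (its x) by 44 mm (its y) by 20 mm thick (z), about 100 g. Origin: centre of the underside of the 62 x 44 outline. One upright corner, at (+x, +y), is cut off at 45 degrees, 11 mm along each side; so the full long side is the face towards its -y and the full end is the face towards its -x.
- plate_long (a point): point in the middle of the plate's full long side (22 mm from the origin towards -y, 10 mm above the underside); axes as the plate's
- plate_end (a point): point in the middle of the plate's full end (31 mm from the origin towards -x, 10 mm above the underside); axes as the plate's
- gauge: fixed edge gauge: steel base from x=-15 mm back, green bracket (head, up to 42 mm high) and before it a steel bar, 100 mm long along y, 5 to 29 mm above the table. Origin on the table, on the middle line; the plate is pressed towards +x. The head is clamped anywhere in a 20 mm slot, unreported: the relaxed bar's front face lies between x=-60 and -40 mm; feel for it.
- bar (a joint): how far the spring bar is pushed in, m: 0 relaxed, 0.008 at its solid stop; counts as home above 0.005. The spring takes 4 N to start, 9 N at 5 mm and 12 N at the stop.
- pile_low: the lower plate of the pile, same shape and axes as the plate, loose, on the plywood board
- pile_top: the upper plate of the pile, same shape and axes, loose, lying squarely on pile_low; its upper face is 48 mm above the table
- board: plywood board under the pile, 120 x 100 x 8 mm, fixed; origin: centre of its underside
- beaker: open glass beaker standing beside the gauge, 60 mm across at the rim, 90 mm high; origin: centre of its underside
There are look-alikes about, which are no part of the job. Leave any blue or purple look-alike of the gauge alone.

How it is judged:
By the outcome, as a careful person would: the job done as asked, in the order asked, and still so for the second after the job is handed in, with the robot touching nothing.
It also fails if it takes over 72 s, if anything falls off the work surface, if the arm or the gripper's body presses on something with over 40 N, if the wrist force passes 120 N, or if a joint passes its speed limit or range.

## Robot

A 7-joint arm with a two-finger parallel gripper is mounted at the origin on the work surface. World frame = base frame: x ahead of the robot, y to its left, z up, the work surface at z = 0. Lengths are in m, angles in degrees, forces in N, time in s.
With the tool pointing down it reaches from about 0.35 to 0.9 m from the base axis. Payload 19.9 kg.
Tool frame: the origin (TCP) lies midway between the tips of the shut fingers; the grasp point (between the pads) lies r.grip_depth behind it (r.grip_depth is the distance from the TCP to the grasp point, in m); z points along the fingers, y is the line along which they close (so a half turn about z gives the same grasp; the last joint's range is limited). The gripper opens to 85 mm and grips with 20 to 120 N. Pads are 22 mm wide; open, the fingers measure 114 mm over their backs; the gripper's body (76 mm by 85 mm) begins 54 mm behind the grasp point. The pads swing forward as they close: fully open they stand 13 mm farther back than shut.
Start: joints at [-2.378, 23.915, -0.59, 92.452, 0.269, 63.638, -3.037], TCP at [0.625, 0, 0.231] pointing down, gripper open.
Joint ranges: [-161.28, 161.28], [-22.2, 115.67], [-73.04, 71.86], [3.21, 147.25], [-68.34, 248.33], [10.77, 114.83], [-161.83, 161.83]. Speed limits (degrees/s): [108.29, 108.29, 136.94, 136.94, 172.46, 172.46, 172.46].

## Interface

Orientations are given as a 3x3 rotation matrix whose columns are the frame's x, y, z axes.
In Python, from cell import telemetry, vision, order, r gives the robot as it stands.
- The arm moves only by the tool move_arm, never from a script. Its argument "plan" is a list that holds one entry, the list of rows, each a list of 6 numbers: the shift along the world's x, y, z each as a share of 0.05 m, from -1 to 1, then the turn, a rotation vector about the world's x, y, z each as a share of 0.1 rad, from -1 to 1. In form: [[[tx, ty, tz, wx, wy, wz], ...]]. A call has exactly 8 rows; each row shifts and turns the commanded pose from where the row before left it; what a row does not reach is not made up. A row lasts 1/10 s, in which the tool goes at most 50 mm and 8.59 degrees, less where a joint would pass 70% of its speed; a pose out of reach is approached as far as the arm can. A call with a number of a shift or a turn outside -1 to 1 is refused whole. A call with a gripper value outside its range is refused whole. "claw" is the closure, from -1 (fully open) to 1 (shut), set as the call begins (left out, the last holds). The fingers move at their own pace and stop on an object; the grip force is fixed at half the most. Time passes only in rows, so rows that do not move let the fingers close, or fill a call up. It gives the time, the measured TCP pose, the force, the opening and the grip force at its end, in the units of the state.
- telemetry.get_state(): the state, without advancing time (a new reading comes with each control period).
- vision.grab_frame(name): name is "scene" or "side" or "wrist"; returns (picture, depth): 480x640x3 uint8, red, green, blue; 480x640 float32, m along the optical axis (not along the pixel's ray), 0 where there is no reading.
- vision.camera_model(name): a dict with "fx", "fy", "cx", "cy" (pixels), "dist_coeffs" ([k1, k2, p1, p2, k3] as OpenCV has them; the pictures are not rectified), "extrinsics" (4x4, takes a point from world to camera coordinates). Camera axes: x right, y up, looking along -z (the intrinsics and any distortion apply to the point x, -y, -z); pixel columns grow to the right and rows downward; lengths in m; the calibration is good to about 2 mm. A picture is of the moment at which its call begins: read the wrist's pose just before it. camera_model takes no time and is no camera call; for the wrist camera it gives the pose at the moment of the call.
- order.close_job(): hands the job in; it is judged then, once.
The state is a dict: "time": time; "joints": joint angles; "joint_velocities": joint speeds; "joint_efforts": joint torques, N m; "tool_pos": TCP position; "eef_rot": TCP orientation; "ft_force": force on the tool from outside, world axes, zero at the start; "moment": the same for the moment, N m; "width": opening from 0.0 (shut) to 1.0 (fully open); "grasp_force": force on a finger pad.
Only numpy, scipy, OpenCV 4.12 (cv2) and the standard library are available. Lean on these libraries where they do the work, as an engineer would, in place of code of your own. Each camera call takes 0.05 s, during which the arm holds its last target. There are 200 camera calls.

## Working session

There is one attempt and no reset: what is moved stays moved. The work goes in short steps, Python scripts to look and compute and a tool call to move; the robot and the scene stay as the last step left them, time stands still between calls to the robot, and variables do not carry over. Pictures are saved under pics/ and viewed, at most 12 in all, crops included, and the job is handed in when it is done.

Besides the shell and the picture viewer there is one more tool, called after "Emit:" by a JSON object that holds its "method" and its "body", one argument or row to a line. move_arm: Moves the arm, as the interface text tells. Its arguments: {"type":"object","properties":{"plan":{"type":"array"},"claw":{"type":"number"}},"required":["plan"]}

```bash
mkdir -p pics; ls; cat > h.py <<'E'
import numpy as np, cv2
from cell import telemetry, vision, order, r
def grab(n):
    m=vision.camera_model(n); p,d=vision.grab_frame(n); return p,d,m
def save(p,n): cv2.imwrite('pics/'+n,cv2.cvtColor(p,cv2.COLOR_RGB2BGR))
def KD(m): return np.array([[m['fx'],0,m['cx']],[0,m['fy'],m['cy']],[0,0,1.]]),np.array(m['dist_coeffs'],float)
def ray(m,uv):
    K,D=KD(m); q=cv2.undistortPoints(np.array(uv,float).reshape(-1,1,2),K,D).reshape(-1,2)
    E=np.array(m['extrinsics']); R=E[:3,:3]; t=E[:3,3]
    d=np.c_[q[:,0],-q[:,1],-np.ones(len(q))]@R
    return -R.T@t,d
def onz(m,uv,z):
    c,d=ray(m,uv); return c+d*((z-c[2])/d[:,2])[:,None]
def bydepth(m,uv,dep):
    c,d=ray(m,uv); return c+d*np.array(dep).reshape(-1,1)
def proj(m,P):
    K,D=KD(m);E=np.array(m['extrinsics']);p=np.atleast_2d(P)@E[:3,:3].T+E[:3,3]
    p=p*[1,-1,-1]
    return cv2.projectPoints(p.reshape(-1,1,3),np.zeros(3),np.zeros(3),K,D)[0].reshape(-1,2)
E
python3 - <<'E'
from h import *
s=telemetry.get_state(); print(s['time'],s['tool_pos'],r.grip_depth)
for n in('scene','side','wrist'):
    p,d,m=grab(n); save(p,n+'0.png'); c,_=ray(m,[[320,240]]); print(n,c,(d>0).mean())
    np.savez('pics/'+n+'0.npz',p=p,d=d,m=m)
E
```

```text
pics
0.0 [ 6.24651721e-01 -4.21579825e-05  2.30639034e-01] 0.0187
scene [0.8831417  0.50242165 0.655328  ] 0.9960546875
side [0.36757029 0.78061613 0.5390129 ] 0.995908203125
wrist [0.62508587 0.07916164 0.37152419] 0.9962532552083333
```

View pics/scene0.png

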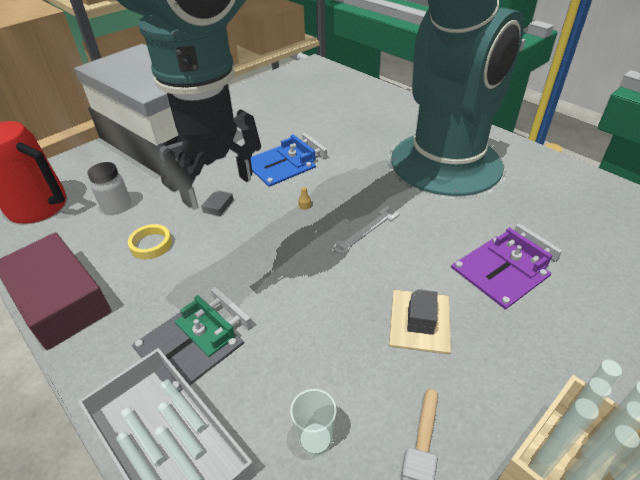

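View pics/side0.png

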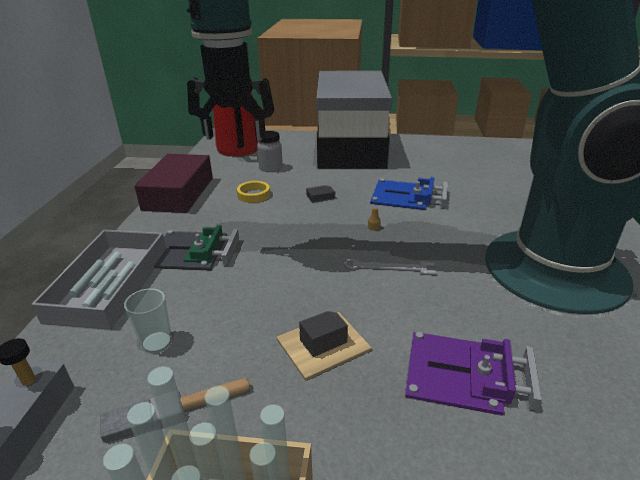

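View pics/wrist0.png

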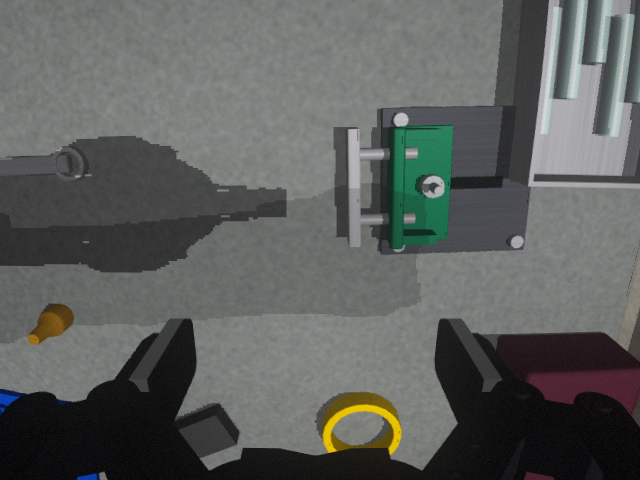

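Loose plate: scene (218,203), side (321,194), wrist (208,430). Things it could be confused with are the pile's plates, scene (422,315), on plywood. The right gauge is the green one, scene (205,325); the blue (285,160) and purple (505,265) ones are decoys. Beaker: scene (314,420).

```bash
python3 - <<'E'
from h import *
for n,q in dict(scene=dict(plate=(218,200),pile=(424,300),gauge=(198,330),beaker=(314,440),bar=(232,305)),side=dict(plate=(321,191),pile=(324,325),gauge=(205,240),beaker=(155,342),board=(320,368)),wrist=dict(plate=(208,430),bar=(353,190),barT=(353,130),barB=(353,245),baseTL=(381,107),baseBL=(381,253),baseTR=(512,106))).items():
    z=np.load(f'pics/{n}0.npz',allow_pickle=True); m=z['m'].item()
    for k,(u,v) in q.items(): print(n,k,bydepth(m,[(u,v)],z['d'][v,u]).round(3))
m=vision.camera_model('wrist');print(np.array(m['extrinsics']).round(3),m['fx'],m['dist_coeffs'])
print(np.array(telemetry.get_state()['eef_rot']).round(3))
E
```

```text
scene plate [[ 0.501 -0.253  0.02 ]]
scene pile [[0.426 0.251 0.048]]
scene gauge [[0.726 0.02  0.025]]
scene beaker [[0.721 0.3   0.06 ]]
scene bar [[0.656 0.02  0.03 ]]
side plate [[ 0.5   -0.249  0.02 ]]
side pile [[0.433 0.259 0.048]]
side gauge [[ 0.719 -0.01   0.013]]
side beaker [[0.693 0.301 0.024]]
side board [[0.433 0.31  0.008]]
wrist plate [[ 0.511 -0.244  0.018]]
wrist bar [[0.656 0.013 0.027]]
wrist barT [[0.654 0.061 0.027]]
wrist barB [[ 0.657 -0.036  0.025]]
wrist baseTL [[ 0.68   0.079 -0.002]]
wrist baseBL [[ 0.685 -0.049  0.006]]
wrist baseTR [[0.792 0.082 0.004]]
[[ 1.     0.001 -0.002 -0.624]
 [-0.002  0.952 -0.307  0.04 ]
 [ 0.002  0.307  0.952 -0.379]
 [ 0.     0.     0.     1.   ]] 422.2422362381474 [-0.09163766  0.          0.          0.          0.        ]
[[-0.     1.    -0.001]
 [ 1.     0.    -0.   ]
 [-0.    -0.001 -1.   ]]
```

```bash
python3 - <<'E'
from h import *
z=np.load('pics/wrist0.npz',allow_pickle=True); m=z['m'].item(); p=z['p'].astype(int)
def rect(mask,zz,name):
    c=max(cv2.findContours(mask.astype(np.uint8),cv2.RETR_EXTERNAL,cv2.CHAIN_APPROX_NONE)[0],key=cv2.contourArea).reshape(-1,2)
    P=onz(m,c,zz)[:,:2]; rr=cv2.minAreaRect((P*1000).astype(np.float32)); print(name,rr,c.min(0),c.max(0)); print(cv2.boxPoints(rr).round(1).tolist())
reg=np.zeros((480,640),bool); reg[110:265,330:366]=1
mask=reg&(p.min(2)>125)&(np.ptp(p,2)<14)
rect(mask,.029,'bar')
for v in range(128,248,12): 
    us=np.where(mask[v])[0]; print(v,us.min() if len(us) else None,us.max() if len(us) else None, end='; ')
g=(p[...,1]>p[...,0]+30)&(p[...,1]>p[...,2]+15); rect(g,.042,'head')
E
```

```text
bar ((650.6699829101562, 20.925315856933594), (28.779767990112305, 112.61067199707031), 1.907128095626831) [330 110] [365 246]
[[634.4000244140625, 76.69999694824219], [638.2000122070312, -35.79999923706055], [666.9000244140625, -34.900001525878906], [663.2000122070312, 77.69999694824219]]
128 330 365; 140 330 365; 152 330 365; 164 330 365; 176 330 364; 188 330 359; 200 350 359; 212 350 359; 224 350 360; 236 350 360; head ((708.4196166992188, 17.172534942626953), (46.20547103881836, 98.12895965576172), 2.07411527633667) [392 125] [452 248]
[[683.5999755859375, 65.4000015258789], [687.0999755859375, -32.70000076293945], [733.2999877929688, -31.0], [729.7000122070312, 67.0]]
```

Emit:
{"method": "move_arm", "body": {
  "plan": [
    [[-0.3,-0.64,0,0,0,0],[-0.3,-0.64,0,0,0,0],[-0.3,-0.64,0,0,0,0],[-0.3,-0.64,0,0,0,0],[-0.3,-0.64,0,0,0,0],[-0.3,-0.64,0,0,0,0],[-0.3,-0.64,0,0,0,0],[-0.3,-0.64,0,0,0,0]]
  ],
  "claw": -1
}}

```text
time: 0.95
tool_pos: [0.5041, -0.2571, 0.2312]
eef_rot: [[-0.0, 1.0, -0.0], [1.0, 0.0, 0.0], [0.0, -0.0, -1.0]]
ft_force: [0.7, -0.0, 0.7]
width: 0.996
grasp_force: 0.0
```

```bash
python3 - <<'E'
from h import *
z=np.load('pics/wrist0.npz',allow_pickle=True); m=z['m'].item(); p=z['p'].astype(int)
print(p[150,345:370].tolist()[::2]); 
mask=np.zeros((480,640),bool); mask[110:265,335:366]=1
mask&=(p.min(2)>140)
c=max(cv2.findContours(mask.astype(np.uint8),cv2.RETR_EXTERNAL,cv2.CHAIN_APPROX_NONE)[0],key=cv2.contourArea).reshape(-1,2)
print(cv2.minAreaRect((onz(m,c,.029)[:,:2]*1000).astype(np.float32)),c.min(0),c.max(0))
p,d,m=grab('wrist'); np.savez('pics/wrist1.npz',p=p,d=d,m=m); save(p,'wrist1.png')
E
```

```text
[[69, 71, 70], [69, 71, 72], [169, 171, 174], [181, 181, 186], [182, 180, 185], [180, 177, 182], [179, 177, 181], [154, 152, 156], [131, 130, 132], [133, 130, 134], [131, 132, 134], [132, 133, 135], [130, 130, 133]]
((658.8440551757812, 13.772632598876953), (13.416702270507812, 97.72049713134766), 2.482250452041626) [348 129] [365 246]
```

View pics/wrist1.png

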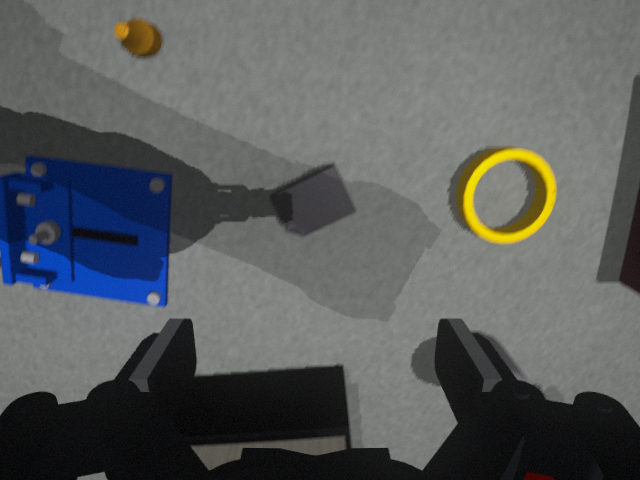

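The plate sits at (313,200) with the arm's shadow over its left end. I need a close crop to see the cut corner.

```bash
python3 - <<'E'
from h import *
z=np.load('pics/wrist1.npz',allow_pickle=True); p=z['p'][140:260,240:400]
q=cv2.resize(np.clip(p.astype(float)*1.8,0,255).astype(np.uint8),(800,600),interpolation=cv2.INTER_CUBIC); save(q,'crop1.png')
d=z['d'];m=z['m'].item()
print([(u,v,bydepth(m,[(u,v)],d[v,u]).round(4).tolist()) for u,v in((320,200),(300,205),(290,210),(285,203),(340,205))])
# top mask by height
vv,uu=np.mgrid[140:260,240:400]; P=bydepth(m,np.c_[uu.ravel(),vv.ravel()],d[140:260,240:400].ravel())
M=(P[:,2]>.012).reshape(uu.shape).astype(np.uint8)
c=max(cv2.findContours(M,cv2.RETR_EXTERNAL,cv2.CHAIN_APPROX_NONE)[0],key=cv2.contourArea).reshape(-1,2)+[240,140]
T=(onz(m,c,.02)[:,:2]*1000).astype(np.float32)
print(cv2.minAreaRect(T)); a=cv2.approxPolyDP(T,4,True).reshape(-1,2); print(a.round(1).tolist()); print(proj(m,np.c_[a/1000,np.full(len(a),.02)]).round().tolist())
E
```

```text
[(320, 200, [[0.508, -0.2544, 0.0187]]), (300, 205, [[0.4909, -0.2589, 0.0186]]), (290, 210, [[0.4823, -0.2632, 0.0189]]), (285, 203, [[0.478, -0.2573, 0.0177]]), (340, 205, [[0.5252, -0.2591, 0.0172]])]
((502.728759765625, -255.4472198486328), (63.08168029785156, 45.58828353881836), 25.52829933166504)
[[520.2999877929688, -222.8000030517578], [467.3999938964844, -247.3000030517578], [480.29998779296875, -279.8999938964844], [495.1000061035156, -284.3999938964844], [539.7000122070312, -262.0]]
[[335.0, 163.0], [272.0, 192.0], [288.0, 229.0], [305.0, 234.0], [357.0, 209.0]]
```

View pics/crop1.png

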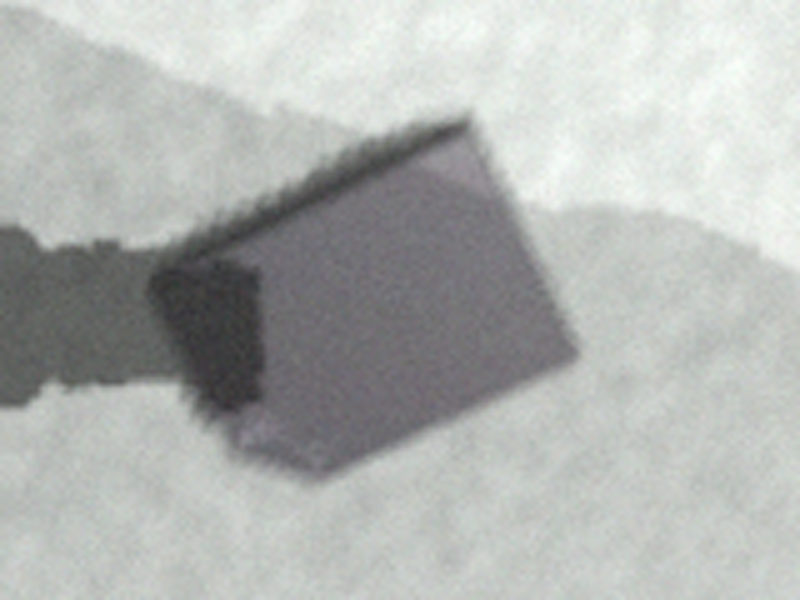

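Cut corner is at the lower left of the crop (270,450), so plate yaw ≈ 205.5°, centre ≈ (0.503,-0.256), and the top at about 19 mm agrees with the text. I'll grip across its length. First I'll measure the pile from the stored frames.

```bash
python3 - <<'E'
from h import *
for n,(u0,u1,v0,v1) in dict(scene=(380,470,275,360),side=(265,385,295,385)).items():
    z=np.load(f'pics/{n}0.npz',allow_pickle=True); m=z['m'].item(); d=z['d'][v0:v1,u0:u1]
    vv,uu=np.mgrid[v0:v1,u0:u1]; P=bydepth(m,np.c_[uu.ravel(),vv.ravel()],d.ravel())
    for zz,lo in((.048,.045),(.008,.004)):
        M=((P[:,2]>lo)&(P[:,2]<zz+.006)).reshape(uu.shape).astype(np.uint8)
        if zz<.01: M=((P[:,2]>lo)).reshape(uu.shape).astype(np.uint8)
        c=max(cv2.findContours(M,cv2.RETR_EXTERNAL,cv2.CHAIN_APPROX_NONE)[0],key=cv2.contourArea).reshape(-1,2)+[u0,v0]
        T=(onz(m,c,zz)[:,:2]*1000).astype(np.float32)
        print(n,zz,cv2.minAreaRect(T),cv2.approxPolyDP(T,4,True).reshape(-1,2).round().tolist())
E
```

```text
scene 0.048 ((433.76715087890625, 255.95571899414062), (66.37242126464844, 43.97475051879883), 36.39598846435547) [[414.0, 229.0], [431.0, 227.0], [472.0, 258.0], [448.0, 292.0], [394.0, 254.0]]
scene 0.008 ((431.2008056640625, 252.5735626220703), (133.75711059570312, 102.04535675048828), 35.98513412475586) [[417.0, 180.0], [511.0, 251.0], [458.0, 330.0], [358.0, 261.0], [368.0, 245.0], [362.0, 238.0], [378.0, 212.0], [395.0, 209.0]]
side 0.048 ((434.4251403808594, 256.77447509765625), (63.44380569458008, 47.63127899169922), 35.81159210205078) [[417.0, 228.0], [433.0, 227.0], [472.0, 257.0], [447.0, 293.0], [398.0, 258.0]]
side 0.008 ((437.7721252441406, 253.13900756835938), (121.00199127197266, 117.4559326171875), 36.79713821411133) [[416.0, 182.0], [439.0, 182.0], [479.0, 212.0], [480.0, 229.0], [511.0, 251.0], [453.0, 333.0], [377.0, 274.0], [372.0, 277.0], [359.0, 261.0]]
```

Emit:
{"method": "move_arm", "body": {
  "plan": [
    [[-0.01,0.01,-0.47,0,0,0.556],[-0.01,0.01,-0.47,0,0,0.556],[-0.01,0.01,-0.47,0,0,0.556],[-0.01,0.01,-0.47,0,0,0.556],[-0.005,0.01,-0.47,0,0,0.556],[-0.005,0.01,-0.47,0,0,0.556],[0,0.01,-0.47,0,0,0.556],[0,0.01,-0.47,0,0,0.556]]
  ]
}}

```text
time: 1.8
tool_pos: [0.5025, -0.2517, 0.0422]
eef_rot: [[-0.432, 0.902, -0.0], [0.902, 0.432, 0.0], [0.0, -0.0, -1.0]]
ft_force: [0.2, -0.3, -0.7]
width: 1.001
grasp_force: 0.0
```

Emit:
{"method": "move_arm", "body": {
  "plan": [
    [[-0.01,-0.01,-0.16,0,0,0],[-0.01,-0.01,-0.16,0,0,0],[0,0,-0.14,0,0,0],[0,0,-0.12,0,0,0],[0,0,-0.1,0,0,0],[0,0,-0.08,0,0,0],[0,0,-0.04,0,0,0],[0,0,0,0,0,0]]
  ]
}}

```text
time: 2.6
tool_pos: [0.5015, -0.253, 0.0032]
eef_rot: [[-0.43, 0.903, -0.0], [0.903, 0.43, -0.0], [0.0, -0.0, -1.0]]
ft_force: [0.4, 0.9, -0.8]
width: 1.002
grasp_force: 0.0
```

Emit:
{"method": "move_arm", "body": {
  "plan": [
    [[0,0,0,0,0,0],[0,0,0,0,0,0],[0,0,0,0,0,0],[0,0,0,0,0,0],[0,0,0,0,0,0],[0,0,0,0,0,0],[0,0,0,0,0,0],[0,0,0,0,0,0]]
  ],
  "claw": 1
}}

```text
time: 3.4
tool_pos: [0.5016, -0.2531, 0.0039]
eef_rot: [[-0.43, 0.903, 0.0], [0.903, 0.43, -0.0], [-0.0, 0.0, -1.0]]
ft_force: [-2.7, 1.3, 9.3]
width: 0.708
grasp_force: 63.8
```

Emit:
{"method": "move_arm", "body": {
  "plan": [
    [[0,0,0.17,0,0,0],[0,0,0.17,0,0,-0.8],[0,0,0.17,0,0,-0.95],[0,0,0.17,0,0,-0.95],[0,0,0.17,0,0,-0.95],[0,0,0.17,0,0,-0.95],[0,0,0.17,0,0,-0.95],[0,0,0.17,0,0,-0.95]]
  ]
}}

```text
time: 4.2
tool_pos: [0.5016, -0.2529, 0.0722]
eef_rot: [[0.208, 0.978, 0.0], [0.978, -0.208, 0.0], [0.0, 0.0, -1.0]]
ft_force: [-1.4, -0.5, -0.8]
width: 0.706
grasp_force: 65.8
```

Emit:
{"method": "move_arm", "body": {
  "plan": [
    [[0.126,0.33,0,0,0,-0.83],[0.126,0.33,0,0,0,-0.83],[0.126,0.33,0,0,0,-0.83],[0.126,0.33,0,0,0,-0.83],[0.126,0.33,0,0,0,-0.83],[0.126,0.33,0,0,0,-0.83],[0.126,0.33,0,0,0,-0.83],[0.126,0.33,0,0,0,-0.83]]
  ]
}}

```text
time: 5.0
tool_pos: [0.5522, -0.1201, 0.0718]
eef_rot: [[0.766, 0.643, 0.0], [0.643, -0.766, 0.0], [0.001, -0.0, -1.0]]
ft_force: [-0.3, 0.0, -2.1]
width: 0.709
grasp_force: 65.8
```

Emit:
{"method": "move_arm", "body": {
  "plan": [
    [[0.126,0.33,0,0,0,-0.83],[0.126,0.33,0,0,0,-0.83],[0.126,0.33,0,0,0,-0.83],[0.126,0.33,0,0,0,-0.83],[0.126,0.33,0,0,0,-0.83],[0.126,0.33,0,0,0,-0.83],[0.126,0.33,0,0,0,-0.83],[0.126,0.33,0,0,0,-0.83]]
  ]
}}

```text
time: 5.8
tool_pos: [0.6025, 0.012, 0.0718]
eef_rot: [[0.999, 0.034, 0.0], [0.034, -0.999, 0.001], [0.0, -0.001, -1.0]]
ft_force: [-0.4, -0.7, -0.6]
width: 0.706
grasp_force: 65.8
```

```bash
python3 - <<'E'
from h import *
p,d,m=grab('wrist'); np.savez('pics/wrist2.npz',p=p,d=d,m=m); save(p,'wrist2.png')
E
```

```text
(no output)
```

View pics/wrist2.png

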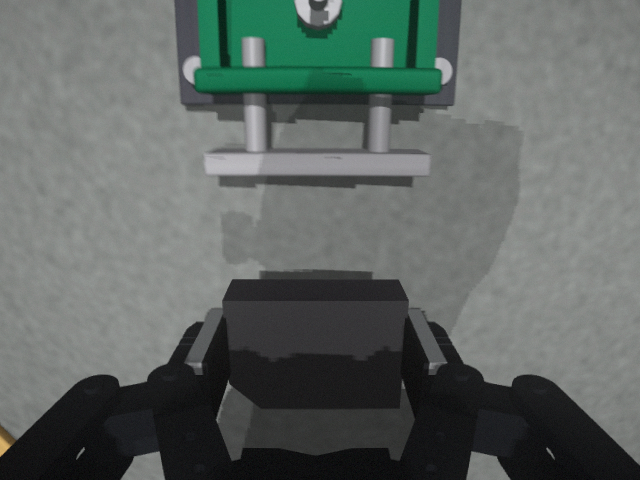

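Plate held squarely: front face (229–407, 300), bar front at (205–430, 170), cut corner lower left (245,395). Now fitting both edges.

```bash
python3 - <<'E'
from h import *
z=np.load('pics/wrist2.npz',allow_pickle=True); m=z['m'].item(); p=z['p']; g=cv2.GaussianBlur(cv2.cvtColor(p,cv2.COLOR_RGB2GRAY),(5,1),0).astype(float)
print('bar col profile 220',g[145:185,225].round().astype(int).tolist()); print('plate col',g[272:312,250].round().astype(int).tolist())
def edge(cols,v0,v1,sgn):
    o=[]
    for u in cols:
        gr=sgn*np.gradient(g[v0:v1,u]); k=gr.argmax()
        if 0<k<len(gr)-1:
            a,b,c=gr[k-1:k+2]; o.append((u,v0+k+.5*(a-c)/(a-2*b+c+1e-9)))
    return np.array(o)
def fit(name,e,zz):
    P=onz(m,e,zz)[:,:2]; A=np.polyfit(P[:,1],P[:,0],1)
    for _ in range(3):
        res=P[:,0]-np.polyval(A,P[:,1]); k=abs(res)<2*np.median(abs(res))+2e-4; A=np.polyfit(P[k,1],P[k,0],1)
    print(name,'x at mean',np.polyval(A,P[:,1].mean()).round(4),'ymean',P[:,1].mean().round(4),'yaw',np.degrees(-np.arctan(A[0])).round(2), 'med v',np.median(e[:,1]))
fit('bar back top',edge(range(270,365,3),143,158,1),.029)
fit('bar front bottom',edge(range(215,420,4),170,182,-1),.005)
fit('bar front top',edge(range(215,420,4),158,171,-1),.029)
fit('plate front top',edge(range(240,400,4),292,310,1),.088)
fit('plate front bot',edge(range(245,395,4),272,287,-1),.068)
def he(v,u0,u1,s):
    gr=s*np.gradient(cv2.GaussianBlur(g,(1,5),0)[v,u0:u1]); return u0+gr.argmax()
for nm,zz,v,a,b,s in(('barL',.029,160,195,215,1),('barR',.029,160,420,440,-1)):
    u=he(v,a,b,s); print(nm,u,onz(m,[(u,v)],zz).round(4))
for nm,(u,v) in dict(L=(229,300),R=(407,302)).items(): print(nm,onz(m,[(u,v)],.088).round(4))
for nm,(u,v) in dict(L=(232,280),R=(401,280)).items(): print(nm,onz(m,[(u,v)],.068).round(4))
d=z['d']; print(bydepth(m,[(320,320),(320,162)],[d[320,320],d[162,320]]).round(4))
E
```

```text
bar col profile 220 [126, 125, 118, 105, 93, 92, 92, 110, 136, 157, 174, 178, 178, 174, 172, 180, 182, 182, 183, 185, 185, 186, 185, 184, 182, 183, 181, 177, 169, 147, 117, 91, 82, 82, 82, 84, 86, 86, 87, 87]
plate col [143, 142, 141, 142, 142, 142, 142, 72, 40, 41, 42, 40, 41, 41, 40, 40, 40, 40, 39, 39, 41, 40, 41, 38, 40, 40, 40, 40, 39, 58, 58, 58, 58, 60, 58, 59, 55, 58, 56, 59]
bar back top x at mean 0.6619 ymean 0.014 yaw 1.81 med v 153.0560606060649
bar front bottom x at mean 0.6488 ymean 0.0132 yaw 1.8 med v 174.73617511518938
bar front top x at mean 0.6556 ymean 0.0105 yaw 1.87 med v 168.16666666675002
plate front top x at mean 0.6208 ymean 0.0122 yaw 2.03 med v 300.50000000006696
plate front bot x at mean 0.62 ymean 0.0117 yaw 1.89 med v 278.95404411764144
barL 204 [[0.6574 0.0627 0.029 ]]
barR 430 [[ 0.6609 -0.0354  0.029 ]]
L [[0.6199 0.0413 0.088 ]]
R [[ 0.6213 -0.0169  0.088 ]]
L [[0.6184 0.0441 0.068 ]]
R [[ 0.6206 -0.0189  0.068 ]]
[[0.6127 0.0112 0.0861]
 [0.6579 0.0123 0.0273]]
```

Emit:
{"method": "move_arm", "body": {
  "plan": [
    [[0.03,0.001,-0.18,0,0,0],[0.03,0.001,-0.18,0,0,0],[0.03,0.001,-0.18,0,0,0],[0.03,0.001,-0.18,0,0,0],[0.03,0.001,-0.18,0,0,0],[0.03,0.001,-0.16,0,0,-0.01],[0.03,0.001,-0.12,0,0,-0.01],[0.03,0.001,-0.06,0,0,0]]
  ]
}}

```text
time: 6.65
tool_pos: [0.6142, 0.0113, 0.0086]
eef_rot: [[0.999, 0.035, -0.001], [0.035, -0.999, -0.0], [-0.001, 0.0, -1.0]]
ft_force: [-0.5, 0.1, -0.5]
width: 0.709
grasp_force: 65.8
```

Emit:
{"method": "move_arm", "body": {
  "plan": [
    [[0.04,0.001,0,0,0,0],[0.04,0.001,0,0,0,0],[0.04,0.001,0,0,0,0],[0.04,0.001,0,0,0,0],[0.03,0.001,0,0,0,0],[0.03,0.001,0,0,0,0],[0.02,0.001,0,0,0,0],[0,0,0,0,0,0]]
  ]
}}

```text
time: 7.45
tool_pos: [0.6264, 0.0117, 0.0093]
eef_rot: [[0.999, 0.036, 0.0], [0.036, -0.999, 0.0], [0.0, -0.0, -1.0]]
ft_force: [0.3, -0.4, -1.3]
width: 0.708
grasp_force: 65.8
```

Emit:
{"method": "move_arm", "body": {
  "plan": [
    [[0.02,0.005,0,0,0,0],[0.02,0.005,0,0,0,0],[0.02,0.005,0,0,0,0],[0.02,0.005,0,0,0,0],[0.02,0.001,0,0,0,0],[0.02,0.001,0,0,0,0],[0.02,0.001,0,0,0,0],[0,0,0,0,0,0]]
  ]
}}

```text
time: 8.25
tool_pos: [0.6334, 0.0129, 0.0092]
eef_rot: [[0.999, 0.036, -0.0], [0.036, -0.999, 0.0], [-0.0, -0.0, -1.0]]
ft_force: [-0.2, 0.6, -0.5]
width: 0.71
grasp_force: 65.8
```

Emit:
{"method": "move_arm", "body": {
  "plan": [
    [[0.02,0,0,0,0,0],[0.02,0.001,0,0,0,0],[0.02,0.001,0,0,0,0],[0.02,0,0,0,0,0],[0,0,0,0,0,0],[0,0,0,0,0,0],[0,0,0,0,0,0],[0,0,0,0,0,0]]
  ]
}}

```text
time: 9.05
tool_pos: [0.6366, 0.013, 0.0091]
eef_rot: [[0.999, 0.036, -0.001], [0.036, -0.999, 0.0], [-0.001, -0.0, -1.0]]
ft_force: [-5.7, 0.4, 3.0]
width: 0.709
grasp_force: 66.2
```

Emit:
{"method": "move_arm", "body": {
  "plan": [
    [[0.02,0.001,0,0,0,0],[0.02,0,0,0,0,0],[0.02,0.001,0,0,0,0],[0.02,0,0,0,0,0],[0.02,0.001,0,0,0,0],[0,0,0,0,0,0],[0,0,0,0,0,0],[0,0,0,0,0,0]]
  ]
}}

```text
time: 9.85
tool_pos: [0.641, 0.0132, 0.009]
eef_rot: [[0.999, 0.036, -0.003], [0.036, -0.999, 0.0], [-0.003, -0.0, -1.0]]
ft_force: [-11.0, -0.3, 4.9]
width: 0.704
grasp_force: 66.5
```

Emit:
{"method": "move_arm", "body": {
  "plan": [
    [[0.01,0,0,0,0,0],[0.01,0,0,0,0,0],[0.01,0,0,0,0,0],[0,0,0,0,0,0],[0,0,0,0,0,0],[0,0,0,0,0,0],[0,0,0,0,0,0],[0,0,0,0,0,0]]
  ]
}}

```text
time: 10.65
tool_pos: [0.6423, 0.0131, 0.0089]
eef_rot: [[0.999, 0.035, -0.003], [0.035, -0.999, 0.0], [-0.003, -0.001, -1.0]]
ft_force: [-12.2, 0.7, 6.3]
width: 0.705
grasp_force: 66.7
```

```bash
python3 - <<'E'
from h import *
p,d,m=grab('wrist'); np.savez('pics/wrist3.npz',p=p,d=d,m=m)
save(p[:, :],'wrist3.png'); s=telemetry.get_state(); print(s['ft_force'],s['moment'],s['tool_pos'])
E
```

```text
[-11.84693181   0.41365298   6.64680843] [ 0.07970324  2.53069897 -0.04216708] [0.64230979 0.01313715 0.00894952]
```

View pics/wrist3.png

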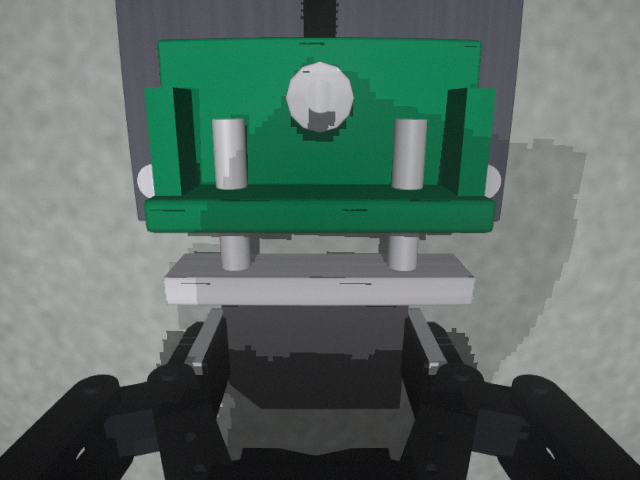

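The bar is pushed home squarely, with 12 N and no yaw moment. Backing off to set down and regrip.

Emit:
{"method": "move_arm", "body": {
  "plan": [
    [[-0.03,-0.001,0,0,0,0],[-0.06,-0.002,0,0,0,0],[-0.15,-0.005,0,0,0,0],[-0.2,-0.006,0,0,0,0],[-0.2,-0.006,-0.04,0,0,0],[-0.2,-0.006,-0.03,0,0,0],[-0.2,-0.006,-0.02,0,0,0],[0,0,-0.01,0,0,0]]
  ]
}}

```text
time: 11.5
tool_pos: [0.5904, 0.0116, 0.0041]
eef_rot: [[0.999, 0.035, -0.001], [0.035, -0.999, 0.0], [-0.001, -0.0, -1.0]]
ft_force: [0.4, 0.0, -1.5]
width: 0.708
grasp_force: 65.8
```

Emit:
{"method": "move_arm", "body": {
  "plan": [
    [[0,0,0,0,0,0],[0,0,0,0,0,0],[0,0,0,0,0,0],[0,0,0,0,0,0],[0,0,0.2,0,0,0],[0,0,0.3,0,0,0],[0,0,0.4,0,0,0],[0,0,0.3,0,0,0]]
  ],
  "claw": -1
}}

```text
time: 12.3
tool_pos: [0.5923, 0.0115, 0.0665]
eef_rot: [[0.999, 0.035, 0.002], [0.035, -0.999, 0.0], [0.002, -0.0, -1.0]]
ft_force: [-0.3, -0.3, -0.0]
width: 1.0
grasp_force: 0.0
```

Emit:
{"method": "move_arm", "body": {
  "plan": [
    [[-0.015,0.002,0,0,0,0.98],[-0.015,0.002,0,0,0,0.98],[-0.015,0.002,0,0,0,0.98],[-0.015,0.002,0,0,0,0.98],[-0.015,0.002,0,0,0,0.98],[-0.015,0.002,0,0,0,0.98],[-0.015,0.002,0,0,0,0.98],[-0.015,0.002,0,0,0,0.98]]
  ]
}}

```text
time: 13.1
tool_pos: [0.586, 0.0123, 0.0654]
eef_rot: [[0.68, 0.734, 0.001], [0.734, -0.68, -0.0], [0.001, 0.001, -1.0]]
ft_force: [0.6, -0.9, -0.2]
width: 0.995
grasp_force: 0.0
```

Emit:
{"method": "move_arm", "body": {
  "plan": [
    [[0,0,0,0,0,0.98],[0,0,0,0,0,0.98],[0,0,0,0,0,0.98],[0,0,0,0,0,0.98],[0,0,0,0,0,0.98],[0,0,0,0,0,0.98],[0,0,0,0,0,0.98],[0,0,0,0,0,0.98]]
  ]
}}

```text
time: 13.9
tool_pos: [0.5861, 0.0121, 0.0653]
eef_rot: [[-0.037, 0.999, 0.001], [0.999, 0.037, -0.001], [-0.001, 0.001, -1.0]]
ft_force: [0.1, -0.3, -0.2]
width: 1.001
grasp_force: 0.0
```

```bash
cat >> h.py <<'E'
def plate_rect(n,z,box,lo,f=None):
    p,d,m=grab(n); u0,u1,v0,v1=box
    if f: np.savez('pics/'+f+'.npz',p=p,d=d,m=m); save(p,f+'.png')
    vv,uu=np.mgrid[v0:v1,u0:u1]; P=bydepth(m,np.c_[uu.ravel(),vv.ravel()],d[v0:v1,u0:u1].ravel())
    M=((P[:,2]>lo)&(P[:,2]<z+.006)).reshape(uu.shape).astype(np.uint8)
    c=max(cv2.findContours(M,cv2.RETR_EXTERNAL,cv2.CHAIN_APPROX_NONE)[0],key=cv2.contourArea).reshape(-1,2)+[u0,v0]
    T=(onz(m,c,z)[:,:2]*1000).astype(np.float32)
    print(cv2.minAreaRect(T),cv2.approxPolyDP(T,3,True).reshape(-1,2).round(1).tolist(),c.min(0),c.max(0))
E
python3 - <<'E'
from h import *
plate_rect('wrist',.02,(200,430,230,470),.013,'wrist4')
s=telemetry.get_state(); print(s['tool_pos'],np.array(s['eef_rot'])[:,1],s['joints'])
E
```

```text
((586.8584594726562, 9.519094467163086), (43.664737701416016, 54.90299987792969), 2.0725021362304688) [[566.7999877929688, 35.70000076293945], [566.2000122070312, -18.700000762939453], [609.2999877929688, -17.100000381469727], [607.7000122070312, 37.70000076293945]] [270 230] [364 335]
[0.58606462 0.01198951 0.06531746] [9.99076088e-01 4.29678561e-02 8.56119546e-04] [ -7.77078775  31.7911846    4.60712064 105.26414267  -3.48786284
  43.03263514   1.15906387]
```

Emit:
{"method": "move_arm", "body": {
  "plan": [
    [[0.01,0.005,-0.2,0,0,-0.06],[0,0,-0.2,0,0,0],[0,0,-0.2,0,0,0],[0,0,-0.2,0,0,0],[0,0,-0.2,0,0,0],[0,0,-0.14,0,0,0],[0,0,-0.08,0,0,0],[0,0,-0.02,0,0,0]]
  ]
}}

```text
time: 14.75
tool_pos: [0.5861, 0.0125, 0.0018]
eef_rot: [[-0.027, 1.0, -0.001], [1.0, 0.027, -0.0], [-0.0, -0.001, -1.0]]
ft_force: [0.2, -0.2, -0.3]
width: 1.003
grasp_force: 0.0
```

Emit:
{"method": "move_arm", "body": {
  "plan": [
    [[0,0,0,0,0,0],[0,0,0,0,0,0],[0,0,0,0,0,0],[0,0,0,0,0,0],[0,0,0,0,0,0],[0,0,0,0,0,0],[0,0,0,0,0,0],[0,0,0,0,0,0]]
  ],
  "claw": 1
}}

```text
time: 15.55
tool_pos: [0.5866, 0.0126, 0.0029]
eef_rot: [[-0.027, 1.0, 0.001], [1.0, 0.027, 0.0], [0.0, 0.001, -1.0]]
ft_force: [-2.0, 1.0, 7.5]
width: 0.498
grasp_force: 61.7
```

Emit:
{"method": "move_arm", "body": {
  "plan": [
    [[0,0,0.16,0,0,0.98],[0,0,0.16,0,0,0.98],[0,0,0.16,0,0,0.98],[0,0,0.16,0,0,0.98],[0,0,0.16,0,0,0.98],[0,0,0.16,0,0,0.98],[0,0,0.16,0,0,0.98],[0,0,0.16,0,0,0.98]]
  ]
}}

```text
time: 16.35
tool_pos: [0.5863, 0.0125, 0.0668]
eef_rot: [[-0.728, 0.686, 0.0], [0.686, 0.728, -0.0], [-0.0, -0.0, -1.0]]
ft_force: [0.2, -0.2, -1.9]
width: 0.495
grasp_force: 60.8
```

Emit:
{"method": "move_arm", "body": {
  "plan": [
    [[0,0,0,0,0,0.98],[0,0,0,0,0,0.98],[0,0,0,0,0,0.98],[0,0,0,0,0,0.98],[0,0,0,0,0,0.98],[0,0,0,0,0,0.98],[0,0,0,0,0,0.98],[0,0,0,0,0,0.9]]
  ]
}}

```text
time: 17.15
tool_pos: [0.5863, 0.0125, 0.0665]
eef_rot: [[-1.0, -0.02, 0.0], [-0.02, 1.0, -0.0], [-0.0, -0.0, -1.0]]
ft_force: [0.4, -0.7, -0.2]
width: 0.501
grasp_force: 60.8
```

```bash
python3 - <<'E'
from h import *
p,d,m=grab('wrist'); np.savez('pics/wrist5.npz',p=p,d=d,m=m); save(p,'wrist5.png')
s=telemetry.get_state(); print(s['tool_pos'],np.array(s['eef_rot'])[:,1],s['joints'])
E
```

```text
[0.58629439 0.01236985 0.06639904] [-2.53522189e-02  9.99678529e-01 -3.22812079e-04] [  9.69340103  32.86259008 -18.05430187 104.53955481  13.85125111
  44.7364678   75.90068547]
```

View pics/wrist5.png

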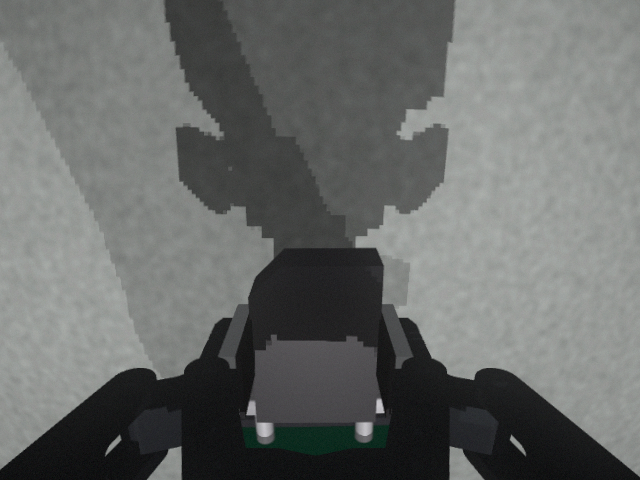

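The plate's end face is towards the bar at (317,424), cut corner at upper left (265,262). Checking yaw and lateral centring.

```bash
python3 - <<'E'
from h import *
z=np.load('pics/wrist5.npz',allow_pickle=True); m=z['m'].item(); p=z['p']; g=cv2.GaussianBlur(cv2.cvtColor(p,cv2.COLOR_RGB2GRAY),(1,5),0).astype(float)
zt=.0665-.0024+.02
print(g[385,240:268].round().astype(int).tolist(),g[385,366:396].round().astype(int).tolist(),g[414:434,318].round().astype(int).tolist())
L=[];R=[]
for v in range(352,398,3):
    L.append((244+np.gradient(g[v,244:270]).argmax(),v)); R.append((366+(-np.gradient(g[v,366:392])).argmax(),v))
F=[(u,412+(-np.gradient(g[412:428,u])).argmax()) for u in range(285,350,4)]
for n,e in(('L',L),('R',R)):
    P=onz(m,e,zt); A=np.polyfit(P[:,0],P[:,1],1); print(n,np.degrees(A[0]).round(2),'y at .595',np.polyval(A,.595).round(4),np.std(P[:,1]-np.polyval(A,P[:,0])).round(4))
P=onz(m,F,zt);A=np.polyfit(P[:,1],P[:,0],1); print('F',-np.degrees(A[0]).round(2),P[:,0].mean(),P[:,1].mean(),F[::6])
E
```

```text
[24, 24, 23, 20, 20, 20, 19, 20, 20, 20, 19, 21, 41, 64, 74, 75, 75, 74, 74, 72, 74, 75, 76, 75, 76, 75, 75, 76] [75, 77, 76, 76, 76, 75, 75, 75, 74, 75, 75, 70, 48, 23, 20, 21, 21, 21, 22, 20, 20, 23, 22, 23, 26, 24, 22, 22, 22, 23] [72, 72, 72, 71, 70, 69, 69, 67, 61, 54, 49, 45, 41, 36, 33, 32, 32, 32, 32, 32]
L -6.2 y at .595 -0.008 0.0003
R 8.36 y at .595 0.0348 0.0004
F 0.83 0.6160424442684105 0.014467667621542748 [(285, np.int64(422)), (309, np.int64(422)), (333, np.int64(422))]
```

Emit:
{"method": "move_arm", "body": {
  "plan": [
    [[0.05,-0.005,-0.18,0,0,0.05],[0.05,-0.005,-0.18,0,0,0.05],[0.05,0.001,-0.18,0,0,0],[0.05,0.001,-0.18,0,0,0],[0.05,0.001,-0.16,0,0,0],[0.05,0.001,-0.12,0,0,0],[0.05,0.001,-0.1,0,0,0],[0.05,0.001,-0.06,0,0,0]]
  ]
}}

```text
time: 18.0
tool_pos: [0.6064, 0.0124, 0.0078]
eef_rot: [[-1.0, -0.026, -0.0], [-0.026, 1.0, -0.0], [0.0, -0.0, -1.0]]
ft_force: [-0.6, -0.4, -0.6]
width: 0.497
grasp_force: 60.9
```

```bash
python3 - <<'E'
from h import *
a=[]
for _ in range(4):
    p,d,m=grab('wrist'); s=telemetry.get_state(); R=np.array(s['eef_rot']); a.append([*s['tool_pos'],np.degrees(np.arctan2(R[1,1],R[0,1])),*s['ft_force']])
np.savez('pics/wrist6.npz',p=p,d=d,m=m)
print(np.round(a,4))
E
```

```text
[[ 6.06600e-01  1.24000e-02  7.60000e-03  9.14868e+01 -1.86880e+00
   8.95000e-02 -1.60180e+00]
 [ 6.06500e-01  1.24000e-02  8.00000e-03  9.14856e+01 -9.41000e-02
  -3.82000e-01 -7.86400e-01]
 [ 6.06400e-01  1.24000e-02  8.20000e-03  9.14871e+01 -3.77000e-02
  -2.09500e-01 -1.39930e+00]
 [ 6.06400e-01  1.24000e-02  8.40000e-03  9.14885e+01  1.62900e-01
  -6.27100e-01 -5.59600e-01]]
```

Emit:
{"method": "move_arm", "body": {
  "plan": [
    [[0.04,0,0,0,0,0.06],[0.04,0.001,0,0,0,0],[0.04,0,0,0,0,0],[0.04,0.001,0,0,0,0],[0.04,0,0,0,0,0],[0.03,0.001,0,0,0,0],[0.02,0,0,0,0,0],[0,0,0,0,0,0]]
  ]
}}

```text
time: 19.0
tool_pos: [0.6189, 0.0126, 0.0082]
eef_rot: [[-0.999, -0.032, 0.0], [-0.032, 0.999, -0.0], [-0.0, -0.0, -1.0]]
ft_force: [-0.3, 0.4, -1.1]
width: 0.498
grasp_force: 60.9
```

Emit:
{"method": "move_arm", "body": {
  "plan": [
    [[0.02,0.001,0,0,0,0],[0.02,0.001,0,0,0,0],[0.02,0.001,0,0,0,0],[0.02,0,0,0,0,0],[0.02,0,0,0,0,0],[0.02,0.001,0,0,0,0],[0,0,0,0,0,0],[0,0,0,0,0,0]]
  ]
}}

```text
time: 19.8
tool_pos: [0.6238, 0.0127, 0.008]
eef_rot: [[-0.999, -0.032, -0.002], [-0.032, 0.999, -0.0], [0.002, -0.0, -1.0]]
ft_force: [-7.9, 1.2, 3.3]
width: 0.5
grasp_force: 61.4
```

Emit:
{"method": "move_arm", "body": {
  "plan": [
    [[0.02,0.001,0,0,0,0],[0.02,0,0,0,0,0],[0.02,0.001,0,0,0,0],[0.01,0,0,0,0,0],[0,0,0,0,0,0],[0,0,0,0,0,0],[0,0,0,0,0,0],[0,0,0,0,0,0]]
  ]
}}

```text
time: 20.6
tool_pos: [0.6268, 0.0129, 0.0078]
eef_rot: [[-0.999, -0.032, -0.003], [-0.032, 0.999, -0.0], [0.003, -0.0, -1.0]]
ft_force: [-10.9, 0.4, 4.8]
width: 0.495
grasp_force: 61.5
```

```bash
python3 - <<'E'
from h import *
for _ in range(3):
    p,d,m=grab('side'); s=telemetry.get_state();print(s['ft_force'],s['moment'],s['tool_pos'])
np.savez('pics/side7.npz',p=p,d=d,m=m)
a=cv2.resize(p[190:290,130:260],(780,600),interpolation=cv2.INTER_CUBIC); save(a,'side7.png')
E
```

```text
[-10.60537832   0.26650958   4.16863549] [-0.04205807  2.3018389  -0.13659409] [0.62676414 0.01286281 0.00781495]
[-11.34895134  -0.13702301   4.68800701] [-0.00861416  2.27624904 -0.20202945] [0.62679177 0.01281512 0.00783291]
[-9.92637687  0.23083897  5.24944435] [-0.01683016  2.27447552 -0.09533197] [0.6267863  0.0128015  0.00782978]
```

View pics/side7.png

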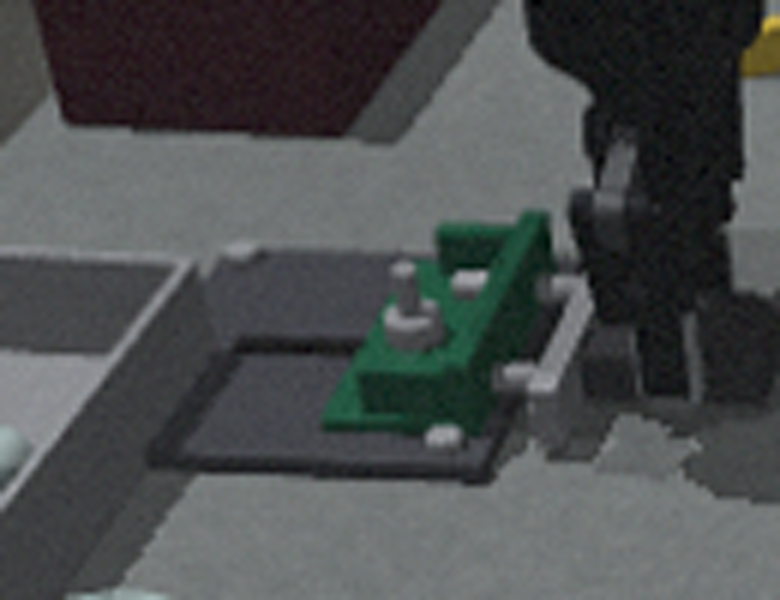

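The bar, at (560,330) in the crop, is pushed close to the bracket and held flush by the plate end. One more millimetre for certainty, then back off and lift.

Emit:
{"method": "move_arm", "body": {
  "plan": [
    [[0.01,0,0,0,0,0],[0.01,0,0,0,0,0],[0,0,0,0,0,0],[0,0,0,0,0,0],[0,0,0,0,0,0],[0,0,0,0,0,0],[0,0,0,0,0,0],[0,0,0,0,0,0]]
  ]
}}

```text
time: 21.55
tool_pos: [0.6276, 0.0128, 0.0077]
eef_rot: [[-0.999, -0.032, -0.004], [-0.032, 0.999, -0.0], [0.004, -0.0, -1.0]]
ft_force: [-13.0, 0.1, 5.5]
width: 0.498
grasp_force: 61.6
```

Emit:
{"method": "move_arm", "body": {
  "plan": [
    [[-0.03,-0.001,0,0,0,0],[-0.06,-0.002,0,0,0,0],[-0.15,-0.005,0,0,0,0],[-0.2,-0.006,0.1,0,0,0],[-0.2,-0.006,0.4,0,0,0],[-0.2,-0.006,0.6,0,0,0],[-0.2,-0.006,0.6,0,0,0],[-0.2,0,0.6,0,0,0]]
  ]
}}

```text
time: 22.35
tool_pos: [0.5667, 0.0113, 0.1249]
eef_rot: [[-0.999, -0.032, 0.001], [-0.032, 0.999, -0.0], [-0.001, -0.0, -1.0]]
ft_force: [-0.3, 0.2, -0.7]
width: 0.493
grasp_force: 61.0
```

Emit:
{"method": "move_arm", "body": {
  "plan": [
    [[-0.1,0.3,0.19,0,0,0.5],[-0.2,0.7,0.19,0,0,0.8],[-0.2,0.8,0.19,0,0,0.8],[-0.2,0.9,0.19,0,0,0.9],[-0.2,0.9,0.19,0,0,0.9],[-0.2,0.9,0.19,0,0,0.8],[-0.2,0.7,0.19,0,0,0.8],[-0.2,0.5,0.19,0,0,0.47]]
  ]
}}

```text
time: 23.15
tool_pos: [0.4906, 0.2995, 0.1995]
eef_rot: [[-0.804, -0.594, 0.0], [-0.594, 0.804, 0.001], [-0.001, 0.001, -1.0]]
ft_force: [0.0, -1.0, -0.9]
width: 0.496
grasp_force: 61.0
```

```bash
python3 - <<'E'
from h import *
for _ in range(4): p,d,m=grab('wrist')
s=telemetry.get_state(); R=np.array(s['eef_rot']); print(s['tool_pos'],np.degrees(np.arctan2(R[1,1],R[0,1])))
np.savez('pics/wrist8.npz',p=p,d=d,m=m); save(p,'wrist8.png')
print(proj(m,[.434,.256,.048]))
E
```

```text
[0.49176805 0.29679071 0.19901546] 126.14175805053489
[[313.41041133 117.82289249]]
```

View pics/wrist8.png

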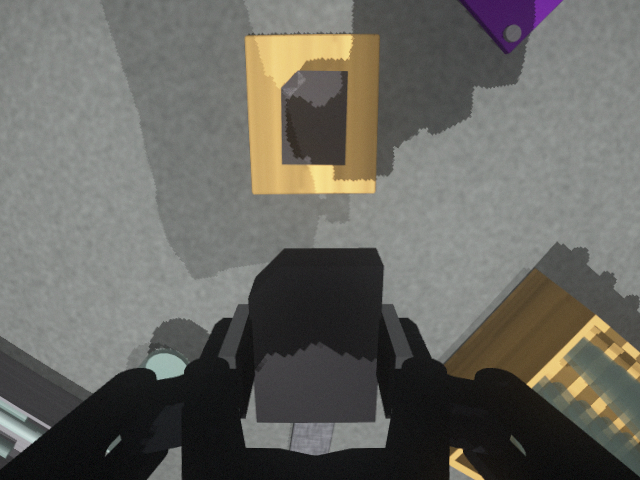

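The pile is at (282–348, 70–164) with its cut corner upper left, and the held plate at (250–383, 248–420) has its cut corner upper left too, so they match. Measuring both.

```bash
cat > pile.py <<'E'
from h import *
def cont(M): return max(cv2.findContours(M.astype(np.uint8),cv2.RETR_EXTERNAL,cv2.CHAIN_APPROX_NONE)[0],key=cv2.contourArea).reshape(-1,2)
def pile(p,m,box,zz=.048):
    u0,u1,v0,v1=box; q=p.astype(int); B=np.zeros(p.shape[:2],bool); B[v0:v1,u0:u1]=1
    hsv=cv2.cvtColor(p,cv2.COLOR_RGB2HSV); M=B&(hsv[...,1]<70)
    M=cv2.morphologyEx(M.astype(np.uint8),cv2.MORPH_OPEN,np.ones((3,3)))
    c=cont(M); T=(onz(m,c,zz)[:,:2]*1000).astype(np.float32); return cv2.minAreaRect(T),cv2.approxPolyDP(T,3,True).reshape(-1,2).round(1).tolist(),c.min(0),c.max(0)
E
python3 - <<'E'
from pile import *
z=np.load('pics/wrist8.npz',allow_pickle=True); m=z['m'].item(); p=z['p']; d=z['d']
print(*pile(p,m,(262,368,50,182)),sep='\n')
hsv=cv2.cvtColor(p,cv2.COLOR_RGB2HSV); M=(hsv[...,1]>80)&(hsv[...,0]>8)&(hsv[...,0]<30); M[:,:230]=0;M[:,400:]=0;M[210:]=0
c=cont(M); print('board',cv2.minAreaRect((onz(m,c,.008)[:,:2]*1000).astype(np.float32)))
print(bydepth(m,[(315,100),(335,100),(300,150)],[d[100,315],d[100,335],d[150,300]]).round(4))
# two-view height: pile centre between side (0) and wrist views
c1,d1=ray(m,[(315,117)]); zs=np.load('pics/side0.npz',allow_pickle=True); 
# held plate
g=cv2.GaussianBlur(cv2.cvtColor(p,cv2.COLOR_RGB2GRAY),(5,1),0).astype(float)
t=np.array([.49177,.29679,.19902]); a=np.radians(126.14); tx=np.array([np.sin(a)*-1,np.cos(a)])*1.0
tx=np.array([-.8075,-.5898]); ty=np.array([np.cos(a),np.sin(a)])
e=np.array([(u,240+(-np.gradient(g[240:256,u])).argmax()) for u in range(292,372,5)])
P=onz(m,e,t[2]-.0026)[:,:2]-t[:2]; print('held bottom +x end: along',(P@tx).round(4),'lat',(P@ty)[[0,-1]].round(4),e[::5].tolist())
A=np.polyfit(P@ty,P@tx,1);print('tilt deg',np.degrees(A[0]))
for v in(275,285,295): 
    h=g[v]; uL=240+(-np.gradient(h[240:262])).argmax(); uR=372+np.gradient(h[372:392]).argmax(); Q=onz(m,[(uL,v),(uR,v)],t[2]-.0026)[:,:2]-t[:2]; print(v,uL,uR,(Q@ty).round(4))
E
```

```text
((434.2906799316406, 256.2819519042969), (60.855438232421875, 43.15762710571289), 36.11357879638672)
[[416.29998779296875, 229.6999969482422], [431.20001220703125, 227.39999389648438], [471.1000061035156, 256.5], [446.3999938964844, 291.20001220703125], [397.29998779296875, 255.39999389648438]]
[281  71]
[346 164]
board ((434.533935546875, 255.39340209960938), (118.44042205810547, 99.04788970947266), 36.66607666015625)
[[0.4241 0.25   0.046 ]
 [0.4161 0.2607 0.046 ]
 [0.457  0.2614 0.044 ]]
held bottom +x end: along [0.0289 0.029  0.029  0.029  0.029  0.029  0.029  0.029  0.029  0.029
 0.029  0.029  0.029  0.029  0.0294 0.0294] lat [-0.0061  0.0209] [[292, 248], [317, 248], [342, 248], [367, 247]]
tilt deg 0.6870033829142145
275 257 383 [-0.0191  0.0273]
285 252 383 [-0.0211  0.0275]
295 249 382 [-0.0224  0.0274]
```

```bash
python3 - <<'E'
from pile import *
T={'wrist2':([.6025,.012,.0718],-88.0),'wrist5':([.58629,.01237,.0664],91.45),'wrist8':([.49177,.29679,.19902],126.14)}
for n,(t,a) in T.items():
    m=np.load(f'pics/{n}.npz',allow_pickle=True)['m'].item(); a=np.radians(a); ty=np.array([np.cos(a),np.sin(a),0]); tx=np.array([-np.sin(a),np.cos(a),0])*-1
    if n=='wrist2': pass
    tx=np.cross(ty,[0,0,-1.]); c,dd=ray(m,[(320,240)]); v=c-t; print(n,(v@tx).round(4),(v@ty).round(4),v[2].round(4),'dir',(dd[0]@tx).round(4),(dd[0]@ty).round(4), m['cx'],m['cy'])
m=vision.camera_model('wrist'); s=telemetry.get_state(); c,_=ray(m,[(320,240)]); R=np.array(s['eef_rot']); print((c-s['tool_pos'])@R, s['tool_pos'],np.degrees(np.arctan2(R[1,1],R[0,1])))
# edge lines of held plate at top/bottom
z=np.load('pics/wrist8.npz',allow_pickle=True);m=z['m'].item();p=z['p']
t=np.array(T['wrist8'][0]);a=np.radians(126.14);ty=np.array([np.cos(a),np.sin(a)]);tx=np.array([np.sin(a),-np.cos(a)])*-1
for nm,uv,zz in(('botR',(377,248),-.0026),('topR',(383,263),.0174),('frontL',(257,421),.0174),('frontR',(376,421),.0174),('topL',(249,297),.0174),('cutbotR',(285,248),-.0026)):
    P=onz(m,[uv],t[2]+zz)[0,:2]-t[:2]; print(nm,(P@tx).round(4),(P@ty).round(4))
E
```

```text
wrist2 0.0788 -0.0005 0.1408 dir -0.3038 0.0113 315.0766764309384 241.69063712733697
wrist5 0.0783 0.0012 0.1408 dir -0.3014 0.0098 315.0766764309384 241.69063712733697
wrist8 0.0776 0.0019 0.1412 dir -0.3023 0.0139 315.0766764309384 241.69063712733697
[ 0.07791796  0.00039322 -0.14082064] [0.49176805 0.29679071 0.19901546] 126.14175805053489
botR 0.029 0.0246
topR 0.0308 0.0235
frontL -0.031 -0.0187
frontR -0.0309 0.0247
topL 0.019 -0.0191
cutbotR 0.0289 -0.0086
```

```bash
cat >> pile.py <<'E'
def held(p,m,t,R):
    tx,ty=R[:2,0],R[:2,1]; g=cv2.GaussianBlur(cv2.cvtColor(p,cv2.COLOR_RGB2GRAY),(3,3),0).astype(float)
    o={}
    def sub(x,i0):
        k=int(np.argmax(x)); k=min(max(k,1),len(x)-2); a,b,c=x[k-1:k+2]; return i0+k+.5*(a-c)/(a-2*b+c-1e-9)
    o['endbot']=[(u,sub(-np.gradient(g[240:256,u]),240)) for u in range(295,370,5)],-.0026
    o['fronttop']=[(u,sub(abs(np.gradient(g[413:428,u])),413)) for u in list(range(262,285,4))+list(range(340,372,4))],.0174
    o['Ltop']=[(sub(abs(np.gradient(g[v,240:266])),240),v) for v in range(360,412,4)],.0174
    o['Rtop']=[(sub(abs(np.gradient(g[v,368:392])),368),v) for v in range(360,412,4)],.0174
    for k,(e,dz) in o.items():
        P=onz(m,e,t[2]+dz)[:,:2]-t[:2]; print(k,'along',np.median(P@tx).round(4),'lat',np.median(P@ty).round(4),'spread',np.ptp(P@tx).round(4),np.ptp(P@ty).round(4))
E
python3 - <<'E'
from pile import *
for _ in range(2):
    s=telemetry.get_state(); t=np.array(s['tool_pos']); R=np.array(s['eef_rot']); p,d,m=grab('wrist')
np.savez('pics/wrist9.npz',p=p,d=d,m=m)
c,_=ray(m,[(320,240)]); print((c-t)@R,t,np.degrees(np.arctan2(R[1,1],R[0,1])))
print(*pile(p,m,(262,368,50,182)),sep='\n'); held(p,m,t,R)
E
```

```text
[ 0.07791399  0.00039969 -0.14078837] [0.49219452 0.29579848 0.19882228] 126.04126804995519
((433.9774475097656, 256.38885498046875), (60.7218017578125, 43.465641021728516), 35.965232849121094)
[[415.5, 230.10000610351562], [431.29998779296875, 227.6999969482422], [447.3999938964844, 243.89999389648438], [453.1000061035156, 243.8000030517578], [449.79998779296875, 243.89999389648438], [450.70001220703125, 249.5], [458.6000061035156, 247.60000610351562], [470.8999938964844, 257.1000061035156], [446.20001220703125, 291.0], [397.20001220703125, 256.29998779296875]]
[285  72]
[351 165]
endbot along 0.0297 lat 0.0059 spread 0.0002 0.0251
fronttop along -0.0304 lat 0.0104 spread 0.0003 0.0385
Ltop along -0.0138 lat -0.0215 spread 0.0203 0.0075
Rtop along -0.0137 lat 0.0228 spread 0.0202 0.0035
```

Emit:
{"method": "move_arm", "body": {
  "plan": [
    [[-0.17,-0.12,-0.28,0,0,0],[-0.19,-0.13,-0.32,0,0,0],[-0.19,-0.13,-0.34,0,0,0],[-0.19,-0.13,-0.36,0,0,0],[-0.17,-0.12,-0.36,0,0,0],[-0.14,-0.1,-0.32,0,0,0],[-0.08,-0.05,-0.26,0,0,0],[-0.04,-0.02,-0.18,0,0,0]]
  ]
}}

```text
time: 24.25
tool_pos: [0.4335, 0.2549, 0.0772]
eef_rot: [[-0.81, -0.587, -0.001], [-0.587, 0.81, -0.001], [0.001, -0.0, -1.0]]
ft_force: [0.8, 0.6, -0.7]
width: 0.502
grasp_force: 61.1
```

Emit:
{"method": "move_arm", "body": {
  "plan": [
    [[0,0,-0.1,0,0,0],[0,0,-0.08,0,0,0],[0,0,-0.04,0,0,0],[0,0,0,0,0,0],[0,0,0,0,0,0],[0,0,0,0,0,0],[0,0,0,0,0,0],[0,0,0,0,0,0]]
  ]
}}

```text
time: 25.05
tool_pos: [0.4338, 0.2563, 0.0674]
eef_rot: [[-0.809, -0.588, 0.0], [-0.588, 0.809, 0.0], [-0.0, -0.0, -1.0]]
ft_force: [0.2, 0.2, -0.6]
width: 0.503
grasp_force: 61.1
```

```bash
python3 - <<'E'
from h import *
s=telemetry.get_state(); R=np.array(s['eef_rot']); print(s['tool_pos'],np.degrees(np.arctan2(R[1,1],R[0,1])))
I=[]
for n,(u,v) in dict(scene=(424,310),side=(324,330)).items():
    p,d,m=grab(n); np.savez(f'pics/{n}10.npz',p=p,d=d,m=m); q=p[v-60:v+60,u-40:u+40]; I.append(cv2.resize(np.clip(q*1.6,0,255).astype(np.uint8),(400,600),interpolation=cv2.INTER_CUBIC))
save(np.hstack(I),'hover10.png')
E
```

```text
[0.4338401  0.25627763 0.06738717] 126.0382206948562
```

View pics/hover10.png

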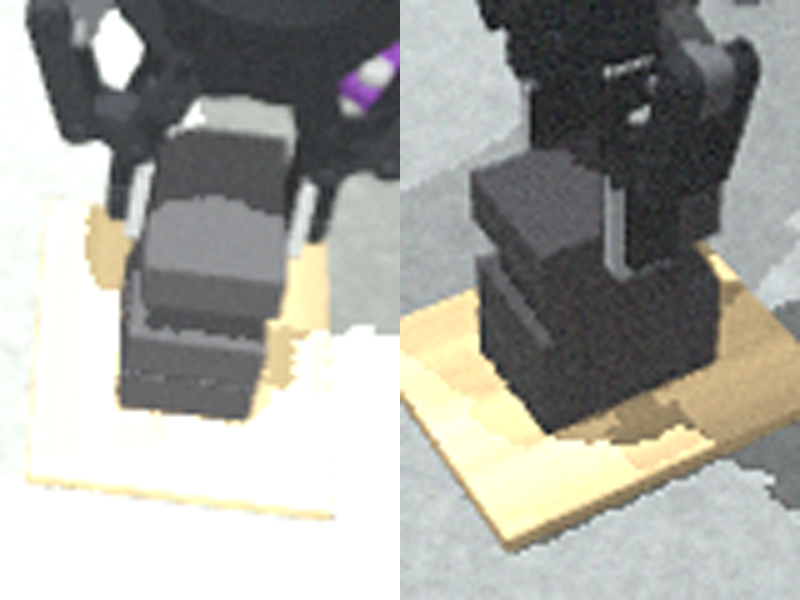

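```bash
python3 - <<'E'
from h import *
tx=np.array([-.809,-.588]);ty=np.array([-.588,.809]); o=np.array([.4338,.2563])
for n,pts in dict(scene=[('heldTopL',(147,268),.0847),('heldTopR',(283,283),.0847),('heldBotR',(278,320),.0647),('pileTopR',(266,351),.048),('pileBotL',(121,405),.008),('pileBotR',(247,418),.008)],
  side=[('heldTopC',(541,255),.0847),('heldTopFar',(471,176),.0847),('pileBotC',(548,433),.008),('pileBotFar',(481,352),.008),('pileTopFar',(479,258),.048)]).items():
    m=np.load(f'pics/{n}10.npz',allow_pickle=True)['m'].item(); u0,v0=(384,250) if n=='scene' else (284-80,270)
    for k,(u,v),z in pts:
        P=onz(m,[(u0+u/5-.4,v0+v/5-.4)],z)[0,:2]-o; print(n,k,'along',(P@tx*1000).round(1),'lat',(P@ty*1000).round(1))
E
```

```text
scene heldTopL along -30.8 lat -20.4
scene heldTopR along -29.9 lat 21.4
scene heldBotR along -28.5 lat 22.9
scene pileTopR along -28.2 lat 21.6
scene pileBotL along -27.3 lat -20.5
scene pileBotR along -25.7 lat 21.3
side heldTopC along -30.8 lat 20.7
side heldTopFar along -32.7 lat -20.5
side pileBotC along -28.9 lat 17.9
side pileBotFar along -31.1 lat -23.4
side pileTopFar along -30.1 lat -23.5
```

The held plate hangs about 1.7 mm back (toward its -x end) relative to the pile in both views. Correcting, then lowering.

Emit:
{"method": "move_arm", "body": {
  "plan": [
    [[-0.01,-0.015,-0.05,0,0,0],[-0.01,-0.013,-0.06,0,0,0],[0,0,-0.06,0,0,0],[0,0,-0.06,0,0,0],[0,0,-0.04,0,0,0],[0,0,-0.02,0,0,0],[0,0,-0.01,0,0,0],[0,0,0,0,0,0]]
  ]
}}

```text
time: 25.95
tool_pos: [0.4328, 0.2549, 0.0522]
eef_rot: [[-0.809, -0.588, 0.0], [-0.588, 0.809, -0.0], [-0.0, -0.0, -1.0]]
ft_force: [-0.7, -0.6, -1.4]
width: 0.497
grasp_force: 61.1
```

Emit:
{"method": "move_arm", "body": {
  "plan": [
    [[0,0,-0.01,0,0,0],[0,0,-0.01,0,0,0],[0,0,-0.01,0,0,0],[0,0,0,0,0,0],[0,0,0,0,0,0],[0,0,0,0,0,0],[0,0,0,0,0,0],[0,0,0,0,0,0]]
  ]
}}

```text
time: 26.75
tool_pos: [0.4328, 0.2548, 0.0509]
eef_rot: [[-0.809, -0.588, 0.0], [-0.588, 0.809, -0.0], [-0.0, -0.0, -1.0]]
ft_force: [-0.9, -1.1, 5.2]
width: 0.495
grasp_force: 61.7
```

Emit:
{"method": "move_arm", "body": {
  "plan": [
    [[0,0,0,0,0,0],[0,0,0,0,0,0],[0,0,0,0,0,0],[0,0,0,0,0,0],[0,0,0.05,0,0,0],[0,0,0.1,0,0,0],[0,0,0.2,0,0,0],[0,0,0.3,0,0,0]]
  ],
  "claw": -1
}}

```text
time: 27.55
tool_pos: [0.4325, 0.2548, 0.084]
eef_rot: [[-0.809, -0.588, -0.001], [-0.588, 0.809, -0.0], [0.001, 0.0, -1.0]]
ft_force: [-1.0, -0.0, -0.1]
width: 1.002
grasp_force: 0.0
```

Emit:
{"method": "move_arm", "body": {
  "plan": [
    [[0.2,0.15,0.5,0,0,0],[0.2,0.15,0.5,0,0,0],[0.2,0.15,0.5,0,0,0],[0.2,0.15,0.5,0,0,0],[0.2,0.15,0.3,0,0,0],[0.1,0.05,0.1,0,0,0],[0,0,0,0,0,0],[0,0,0,0,0,0]]
  ]
}}

```text
time: 28.35
tool_pos: [0.4872, 0.2943, 0.2027]
eef_rot: [[-0.809, -0.588, -0.001], [-0.588, 0.809, -0.001], [0.001, -0.0, -1.0]]
ft_force: [0.3, -1.2, -0.6]
width: 0.997
grasp_force: 0.0
```

```bash
python3 - <<'E'
from pile import *
for _ in range(3): p,d,m=grab('wrist')
np.savez('pics/wrist11.npz',p=p,d=d,m=m); P=proj(m,[.434,.256,.068])[0]; print(P)
u,v=P.astype(int); print(pile(p,m,(u-60,u+60,max(0,v-75),v+75),.068))
a=cv2.resize(np.clip(p[max(0,v-90):v+90,u-60:u+60]*1.5,0,255).astype(np.uint8),(400,600),interpolation=cv2.INTER_CUBIC)
q,d2,m2=grab('side'); np.savez('pics/side11.npz',p=q,d=d2,m=m2); b=cv2.resize(np.clip(q[270:390,284:364]*1.6,0,255).astype(np.uint8),(400,600),interpolation=cv2.INTER_CUBIC)
save(np.hstack([a,b]),'done11.png')
E
```

```text
[314.52748891 128.27314949]
(((433.27606201171875, 255.9248809814453), (60.927337646484375, 43.10426330566406), 36.21030807495117), [[415.70001220703125, 229.3000030517578], [429.79998779296875, 227.10000610351562], [433.29998779296875, 229.5], [429.5, 233.8000030517578], [436.29998779296875, 231.60000610351562], [438.1000061035156, 237.5], [441.79998779296875, 235.5], [440.1000061035156, 238.89999389648438], [453.70001220703125, 244.60000610351562], [450.0, 247.5], [439.20001220703125, 242.1999969482422], [446.8999938964844, 247.60000610351562], [453.29998779296875, 262.5], [466.0, 262.70001220703125], [445.20001220703125, 291.20001220703125], [396.79998779296875, 255.1999969482422]], array([281,  77], dtype=int32), array([349, 175], dtype=int32))
```

View pics/done11.png

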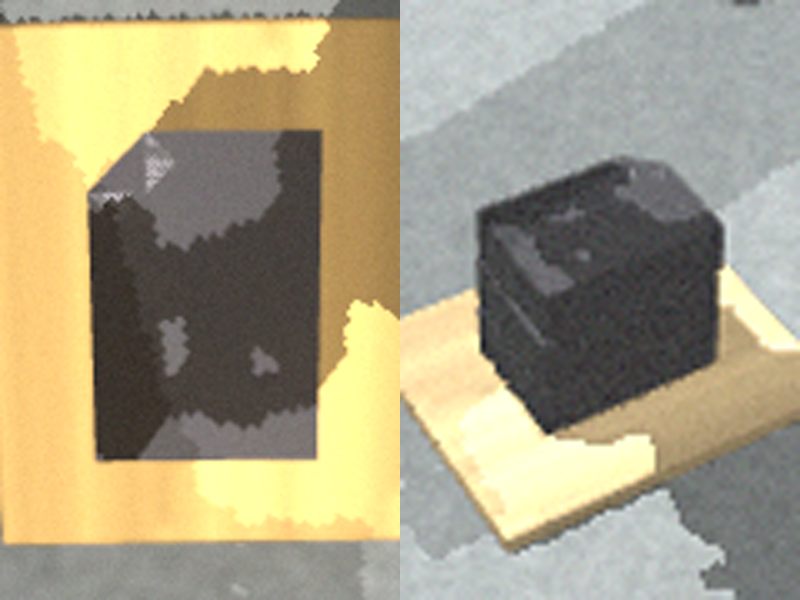

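The new plate lies squarely on the pile, about 1 mm off, with the same yaw and cut corner over cut corner, wrist crop (120,165). The pile's bottom corner in the side crop (548,432) has not moved. Handing in.

```bash
python3 -c "
from cell import order; print(order.close_job())"
```

```text
the job is handed in; nothing more can be done
None
```

The job is handed in: I pressed the plate's full long side and then its full end home on the green gauge at about 12–13 N, then laid it squarely on the pile, about 1 mm off with the cut corners matching.

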